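# Turn the stop cam to its notch and close the cup clamp

## Robot

A 6-joint arm with a two-finger parallel gripper is mounted at the origin on the work surface. World frame = base frame: x ahead of the robot, y to its left, z up, the work surface at z = 0. Lengths are in m, angles in rad, forces in N, time in s.
With the tool pointing down it reaches from about 0.35 to 0.925 m from the base axis. Payload 6.4 kg.
Tool frame: the origin (TCP) lies on the front face of the gripper's body, between the roots of the fingers; the fingertips stand env.tips_ahead ahead of it and the grasp point (between the pads) lies 54 mm ahead of it (env.tips_ahead is the distance from the TCP to the fingertips, in m); z points along the fingers, y is the line along which they close (so a half turn about z gives the same grasp; the last joint's range is limited). The gripper opens to 85 mm and grips with 20 to 120 N. Pads are 22 mm wide; open, the fingers measure 114 mm over their backs; the gripper's body (76 mm by 85 mm) begins 54 mm behind the grasp point. The pads swing forward as they close: fully open they stand 13 mm farther back than shut.
Start: joints at [1.135, 0.245, 1.558, -0, 1.339, -0.174], TCP at [0.168, 0.628, 0.304] pointing down, gripper open.
Joint ranges: [-3.13, 3.13], [-1.02, 2.26], [0.13, 2.54], [-0.95, 4.09], [0.21, 2.88], [-2.74, 2.74]. Speed limits (rad/s): [2.57, 2.57, 3.14, 3.14, 3.14, 3.14].

## Interface

Orientations are given as a unit quaternion [w, x, y, z].
In Python, from bench import env gives the robot as it stands.
- The arm moves only by the tool jog_arm, never from a script. Its argument "steps" is a list of rows, each a list of 7 numbers: the finger opening in cm, from 0 to 8.54, then the shift along the tool's x, y, z in cm, then the turn, a rotation vector about the tool's x, y, z in degrees. In form: [[hand, x, y, z, ax, ay, az], ...]. A call has 1 to 20 rows; each row shifts and turns the commanded pose from where the row before left it, along the tool's axes as they then stand; what a row does not reach is not made up. A row lasts 1/8 s, in which the tool goes at most 62.5 mm and 10.7 degrees, less where a joint would pass 70% of its speed; a pose out of reach is approached as far as the arm can. A call is refused whole if a number of a shift passes 6.25 or a number of a turn 10.7, either way. A call with a gripper value outside its range is refused whole. The fingers move at their own pace and stop on an object; "grip_force" is the grip in N (left out, the last holds). Time passes only in rows, so rows that do not move let the fingers close. It gives the time, the measured TCP pose, the force, the opening and the grip force at its end, in the units of the state.
- env.get_obs(): the state, without advancing time (a new reading comes with each control period).
- env.grab_frame(name): name is "scene" or "top"; returns the picture (400x640x3 uint8, red, green, blue); there is no depth.
- env.calibration(name): a dict with "camera_matrix" (3x3 intrinsics, pixels), "world_from_camera" (4x4, takes a point from camera to world coordinates). Camera axes: x right, y down, z forward; pixel columns grow to the right and rows downward; lengths in m; the calibration is good to about 2 mm. A picture is of the moment at which its call begins. calibration takes no time and is no camera call.
- env.close_job(): hands the job in; it is judged then, once.
Trained networks look in the newest picture that a camera, given by its name, has taken for a name from the list of things; names that differ only in an ending like _2 or _b are one class to them, and where a whole thing is asked for, a point or a joint stands for the part that bears it (a point fixed in the world has none). Each returns a list of dicts, best first, with "conf" (0 to 1); they miss things now and then, are a little off and sometimes report something else, mostly with a low value. They report only what shows in the picture. A call takes as long as a camera call. They do not tell look-alikes from the thing itself.
- env.regions_of(camera, thing): "mask" (400x640 bool, what is visible of it).
- env.place_of(camera, thing): "position" ([x, y, z] in m, in the coordinates of the camera as it stood for that picture, good to about 4 mm: a listed point, or the origin of a listed thing).
The state is a dict: "clock": time; "joint_pos": joint angles; "joint_velocities": joint speeds; "joint_torque": joint torques, N m; "ee_pos": TCP position; "ee_rot": TCP orientation; "contact_force": force on the tool from outside, world axes, zero at the start; "ft_torque": the same for the moment, N m; "finger_gap": finger opening in m; "grasp_force": force on a finger pad.
Only numpy, scipy, OpenCV 4.12 (cv2) and the standard library are available. Lean on these libraries where they do the work, as an engineer would, in place of code of your own. Each camera call takes 0.05 s, during which the arm holds its last target. There are 200 camera calls.

## Task

Close the silversmith's clamp on the cup that stands in it: with your fingertips push the knob of the stop cam round until the cam's low point (the notch) faces the slide's roller, then push the slide fully home from behind, so that its jaw seats the cup in the wooden rest. Only push - grip and lift nothing, do not touch the cup in the clamp yourself, and leave the other things on the bench as they are; finish with the hand clear.

Things in the scene. Friction and masses are not known exactly. Their poses are not given: they have to be found in the camera images.
- clamp: The fixed clamp: dark steel bed plate 250 x 220 x 12 mm on the bench. x axis: FORWARD, the way the slide closes, roughly away from the robot; y left; z up. Origin on the bench; the plate spans x -132..118, y -105..115 mm. In this frame (mm) the slide runs along x at y = -50 between two rails (tops 21 mm above the bench), and the cam pivots at (20, 50).
- slide (a joint): Travel of the slide along the clamp's +x, m: 0 fully back (start), 0.042 home at a hard stop. Stays where left; friction about 4 N. Aluminium block 50 mm wide, with a push plate at its rear, a wooden jaw at its front (44 mm wide, top 51 mm above the bench) and an arm (top 35 mm above the bench) to the left carrying the roller.
- push_plate (a point): Middle of the width of the rear face of the slide's upright push plate, 45 mm above the bench; axes as the clamp's; moves with the slide. At (-93, -50) mm in the clamp when back. Plate 56 mm wide, 8 mm thick (towards +x), top 62 mm above the bench. Behind it (-x) is free space above bed and rails. Push here towards +x.
- cam (a joint): Angle of the cam, rad, counter-clockwise positive from above. 0: the notch (low point) points straight at the roller (clamp's -x). The roller enters the notch when within about 0.15 of 0. Starts at 0.7 to 1.7, so turn it clockwise; it can go past 0 (to -0.8) and back. Stays where left; friction about 0.12 N m (2 N at the knob).
- cam_pivot (a point): Centre of the cam on its vertical pivot, 30 mm above the bench. The cam: flat steel plate of 55 mm radius, 10 mm thick, top 24 mm above the bench, with one straight-sided notch 34 mm wide reaching to 17 mm from the pivot, and an ear bearing the knob. Axes turn with the cam; its -x axis points out through the notch.
- cam_knob (a point): Middle of the top of the cam's knob: upright dark steel peg, 16 mm diameter, from 24 to 66 mm above the bench, 68 mm from the pivot, fixed to the cam 0.5 rad counter-clockwise of its +x axis: at joint cam = 0 it stands 0.5 rad left of the clamp's forward direction seen from the pivot. The ear reaches 89 mm from the pivot.
- roller (a point): Centre of the slide's vertical steel roller, 16 mm diameter, top 29 mm above the bench, beneath the arm's end; at (-48, 50) mm in the clamp when the slide is back. Unless the cam's notch faces it, it meets the cam's rim after about 5 mm of travel and the slide goes no farther.
- cup_seat (a point): Where the centre of the cup's underside belongs, on the bed (12 mm above the bench) in the wooden rest: a fixed U of a back wall and two cheeks 52 mm apart, 36 mm high, at the front end of the slide's path, open towards the slide. (60, -50) mm in the clamp; the back wall is 20 mm beyond.
- cam_notch (a point): Middle of the mouth of the notch, on the cam's rim 55 mm from the pivot, 24 mm above the bench.
- cup: The plain silver cup to be clamped: open, straight, 40 mm diameter, 55 mm tall, 90 g, loose, standing on the bed plate before the rest, 8 to 20 mm short of its seat. Origin: centre of its underside. The jaw pushes it into the rest.
- spare_a: A spare silver cup of the same size standing on the bench to the right of the clamp; leave it. Origin: centre of its underside.
- spare_b: A spare silver cup of the same size standing on the bench to the left of the clamp; leave it. Origin: centre of its underside.
- hammer: A hammer 220 mm long lying on the bench to the right of the clamp; leave it.
- mug: A steel tea mug, 72 mm diameter, 85 mm tall, standing on the bench at the left front of the clamp; leave it. Origin: centre of its underside.
Things that resemble listed ones, but are neither listed nor needed, are in the scene too. What is shaped like the cup but purple or yellow is not meant.

How it is judged:
On the way, in this order (a step that is already met when the one before it is completed fails the run):
1. the cam is turned to its low point while the slide is still back (value of joint cam between -0.2 and 0.2 rad and value of joint slide below 0.01 m), for 0.2 s.
2. the slide is pushed fully home (value of joint slide above 0.039 m), for 0.2 s.
At the end, for the whole second after the job is handed in: The slide is home (joint slide over 0.039 m) with its roller in the cam's notch, the cup stands upright on the bed in the rest (axis within 5 mm of the seat along the slide and 8 mm across it, tilt under 0.1 rad), at rest, and the spare cups, hammer and mug are within 20 mm of where they were (value of joint slide above 0.039 m and value of joint cam between -0.45 and 0.45 rad and x of cup in the frame of clamp between 0.055 and 0.065 m and y of cup in the frame of clamp between -0.058 and -0.042 m and angle between cup's own z axis and vertical below 0.1 rad and linear speed of cup below 0.02 m/s and z of cup in the frame of clamp below 0.017 m and distance of each of spare_a, spare_b, hammer, mug from where it was at the start of the episode below 0.02 m); the robot touches nothing.
It fails at once if a spare cup, the hammer or the mug is moved by more than 20 mm or knocked over (distance of any of spare_a, spare_b, hammer, mug from where it was at the start of the episode above 0.02 m or angle between any of spare_a, spare_b, mug's own z axis and vertical above 0.4 rad).
It fails at once if the cup in the clamp is touched by the robot (contact force between any of the fingers, the arm and cup above 0.5 N).
It fails at once if the cup in the clamp is lifted or tipped (z of cup in the frame of clamp above 0.03 m or angle between cup's own z axis and vertical above 0.4 rad).
It fails at once if the cam's knob is taken between the fingers (gripped instead of pushed) (horizontal distance between the grasp point and cam_knob below 0.01 m and height (world z) of the grasp point below 0.066 m and contact force between the fingers and anything else above 0.5 N).
It fails at once if the push plate is taken between the fingers (gripped instead of pushed) (x of the grasp point in the frame of push_plate between -0.003 and 0.011 m and y of the grasp point in the frame of push_plate between -0.03 and 0.03 m and height (world z) of the grasp point below 0.062 m and contact force between the fingers and anything else above 0.5 N).
It also fails if it takes over 51 s, if anything falls off the work surface, if the arm or the gripper's body presses on something with over 40 N, if the wrist force passes 120 N, or if a joint passes its speed limit or range.

## Working session

There is one attempt and no reset: what is moved stays moved. The work goes in short steps, Python scripts to look and compute and a tool call to move; the robot and the scene stay as the last step left them, time stands still between calls to the robot, and variables do not carry over. Pictures are saved under pics/ and viewed, at most 10 in all, crops included, and the job is handed in when it is done.

Besides the shell and the picture viewer there is one more tool, called after "Call:" as a command line: name --pt "numbers of a row" for each row, then --argument value for the rest. jog_arm: Moves the arm, as the interface text tells. Its arguments: {"type":"object","properties":{"steps":{"type":"array","items":{"type":"array","items":{"type":"number"}}},"grip_force":{"type":"number"}},"required":["steps"]}

```bash
mkdir -p pics
cat > h.py <<'E'
import numpy as np, cv2
from bench import env
def w(cam,p):
    T=np.array(env.calibration(cam)["world_from_camera"]); return (T@np.r_[p,1])[:3]
def pix(cam,P):
    c=env.calibration(cam);q=np.linalg.inv(np.array(c["world_from_camera"]))@np.r_[P,1];k=np.array(c["camera_matrix"])@q[:3];return k[:2]/k[2]
E
python3 - <<'E'
from h import *
print(env.tips_ahead, env.get_obs())
ims=[]
for c in ["top","scene"]:
    im=env.grab_frame(c); cv2.imwrite(f"pics/{c}0.png",im[:,:,::-1])
    for n in ["clamp","push_plate","cam_pivot","cam_knob","roller","cup_seat","cam_notch","cup","mug","hammer"]:
        for d in env.place_of(c,n)[:4]:
            P=w(c,d["position"]);print(c,n,round(d["conf"],2),P.round(4),pix(c,P).round())
E
```

```text
0.0726 {'clock': 0.0, 'joint_pos': array([ 1.13488810e+00,  2.45818594e-01,  1.55900518e+00, -1.57026014e-05,
        1.33872101e+00, -1.74126771e-01]), 'joint_velocities': array([ 0.00115873, -0.00126369, -0.00181428,  0.00031554, -0.00034077,
        0.00032845]), 'joint_torque': array([ 8.57122777e-04, -4.29496300e+01, -3.26134837e+01,  5.01679892e-06,
        5.15264750e-03, -1.41341411e-05]), 'ee_pos': array([0.16805498, 0.62746475, 0.30278205]), 'ee_rot': array([-2.85835205e-04,  1.30515443e-01,  9.91445796e-01, -9.33304626e-04]), 'contact_force': array([-0.43538012, -0.30205894,  0.13917585]), 'ft_torque': array([-0.03050361,  0.02863811, -0.04322517]), 'grasp_force': 0.0, 'finger_gap': 0.08530975759669128}
top clamp 0.69 [ 0.5889 -0.0767  0.0021] [360. 222.]
top push_plate 0.87 [ 0.4876 -0.0926  0.0436] [367. 259.]
top cam_pivot 0.69 [ 0.6252 -0.0391  0.0283] [347. 208.]
top cam_pivot 0.59 [ 4.741e-01 -3.104e-01 -3.000e-04] [443. 265.]
top cam_pivot 0.37 [ 0.5912 -0.0777  0.0008] [360. 221.]
top cam_knob 0.93 [0.6603 0.0227 0.0634] [325. 193.]
top roller 0.93 [ 0.5681 -0.0174
[... 495 characters left out ...]
227.]
scene push_plate 0.59 [ 0.4859 -0.0938  0.0431] [239. 197.]
scene cam_pivot 0.56 [ 0.6222 -0.0357  0.0254] [295. 218.]
scene roller 0.89 [ 0.5593 -0.0161  0.0177] [284. 204.]
scene roller 0.63 [ 0.619  -0.1431  0.0153] [260. 244.]
scene cup_seat 0.58 [ 0.6328 -0.1445  0.0112] [263. 249.]
scene cam_notch 0.95 [ 0.5788 -0.071   0.0308] [272. 215.]
scene cup 0.87 [ 0.6938 -0.3054  0.0024] [222. 309.]
scene cup 0.81 [ 7.871e-01 -2.289e-01 -4.000e-04] [281. 315.]
scene cup 0.8 [ 0.6165 -0.1455  0.0125] [258. 245.]
scene cup 0.69 [ 8.063e-01 -1.543e-01 -2.000e-04] [313. 299.]
scene mug 0.97 [ 8.049e-01  1.372e-01 -6.000e-04] [400. 228.]
scene hammer 0.95 [ 0.4703 -0.3021  0.0012] [165. 250.]
```

```bash
cat >> h.py <<'E'
M=np.array([[0,0],[-.093,-.05],[.02,.05],[-.048,.05],[.06,-.05]])
W=np.array([[.5904,-.0758],[.4868,-.0932],[.6237,-.0374],[.5650,-.0168],[.6328,-.1445]])
def fit(M,W):
    a=M-M.mean(0);b=W-W.mean(0);y=np.arctan2((a[:,0]*b[:,1]-a[:,1]*b[:,0]).sum(),(a*b).sum())
    R=np.array([[np.cos(y),-np.sin(y)],[np.sin(y),np.cos(y)]]);return y,R,W.mean(0)-R@M.mean(0)
yaw,R,t=fit(M,W)
def c2w(p): return R@np.array(p)+t
def w2c(p): return R.T@(np.array(p)[:2]-t)
E
python3 - <<'E'
from h import *
print(yaw,t,[(c2w(m)-x).round(4) for m,x in zip(M,W)])
k=w2c([.6603,.0227])-[.02,.05];print("knob",k,np.hypot(*k),np.arctan2(k[1],k[0])-.5)
n=w2c([.581,-.069])-[.02,.05];print("notch",n,np.hypot(*n),np.arctan2(-n[1],-n[0]))
print("cup",w2c([.6155,-.1453]))
im=cv2.imread("pics/top0.png")[110:300,230:470];im2=cv2.imread("pics/scene0.png")[120:340,130:430]
cv2.imwrite("pics/a.png",cv2.resize(im,None,fx=3,fy=3,interpolation=2));cv2.imwrite("pics/b.png",cv2.resize(im2,None,fx=2.6,fy=2.6,interpolation=2))
E
```

```text
-0.33584167261508047 [ 0.59125843 -0.07756068] [array([ 0.0009, -0.0018]), array([ 0.0002, -0.0009]), array([0.0029, 0.0005]), array([-0.0026,  0.0023]), array([-0.0014, -0.    ])]
knob [0.01214214 0.06741306] 0.06849782250368815 0.8925914326686017
notch [-0.03250661 -0.04529838] 0.05575503099143216 0.9483485195794541
cup [ 0.04521171 -0.0559658 ]
```

View pics/a.png

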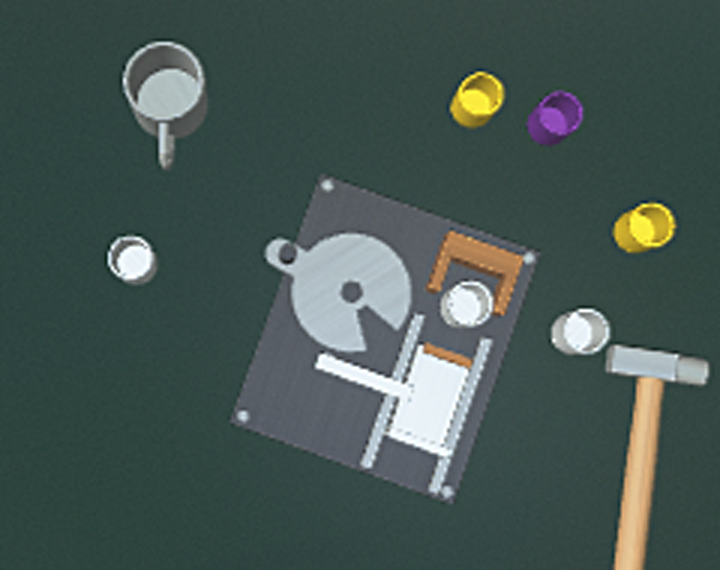

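View pics/b.png

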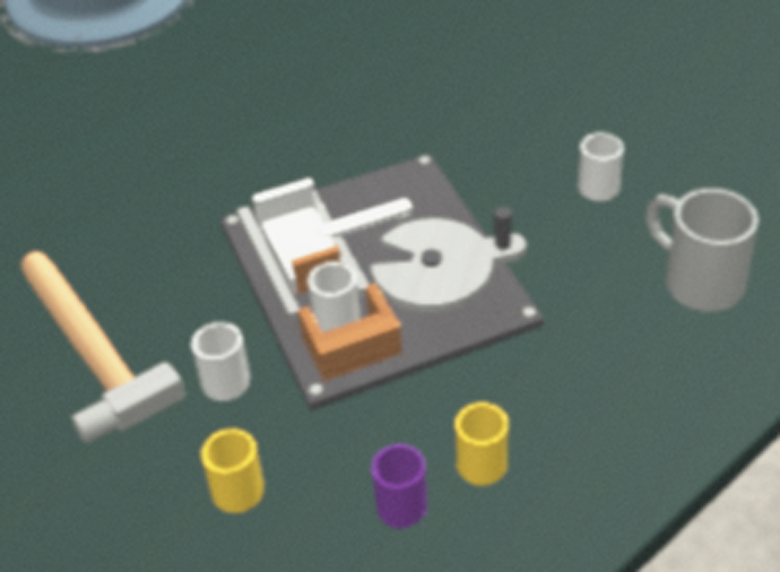

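View pics/scene0.png

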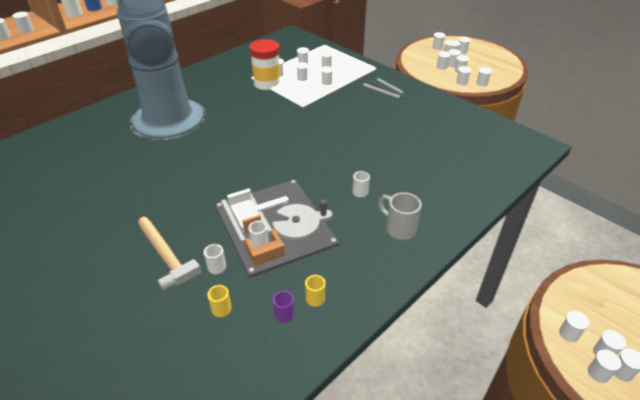

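```bash
cat >> h.py <<'E'
from scipy.spatial.transform import Rotation as Ro
PIV=c2w([.02,.05])
def tool(): 
    o=env.get_obs();q=o["ee_rot"];return o,np.array(o["ee_pos"]),Ro.from_quat(np.r_[q[1:],q[0]])
def goal(xy,z,pushdeg): # pose: tool -x pushes along pushdeg (world)
    a=np.radians(pushdeg+180);x=np.array([np.cos(a),np.sin(a),0]);zz=np.array([0,0,-1.]);return np.r_[xy,z],Ro.from_matrix(np.c_[x,np.cross(zz,x),zz])
def delta(p,R): # cm in current tool axes, and rotvec deg
    o,P,Q=tool();return (Q.inv().apply(p-P)*100).round(2),np.degrees((Q.inv()*R).as_rotvec()).round(2)
def camgoal(cam,off,z):
    th=cam+.5+yaw;return goal(PIV+.068*np.array([np.cos(th),np.sin(th)])+off*np.array([-np.sin(th),np.cos(th)]),z,np.degrees(th)-90)
E
python3 - <<'E'
from h import *
for d in env.place_of("top","spare_b")[:6]: print(w("top",d["position"]).round(3),d["conf"])
print(PIV)
g=camgoal(.92,.034,.2);print(g[0],delta(*g))
E
```

```text
[ 0.598 -0.249  0.   ] 0.69
[0.653 0.164 0.002] 0.48
[ 0.62661929 -0.0369453 ]
[0.62836701 0.03906092 0.2       ] (array([-59.68, -44.96,  10.39]), array([-0.  ,  0.  , 12.88]))
```

Call:
jog_arm --pt "0 -4.26 -3.21 0.5 0 0 0" --pt "0 -4.26 -3.21 0.5 0 0 0" --pt "0 -4.26 -3.21 0.5 0 0 0" --pt "0 -4.26 -3.21 0.5 0 0 0" --pt "0 -4.26 -3.21 0.5 0 0 0" --pt "0 -4.26 -3.21 0.5 0 0 0" --pt "0 -4.26 -3.21 0.5 0 0 0" --pt "0 -4.26 -3.21 0.5 0 0 0" --pt "0 -4.26 -3.21 0.5 0 0 0" --pt "0 -4.26 -3.21 0.5 0 0 0" --pt "0 -4.26 -3.21 0.5 0 0 0" --pt "0 -4.26 -3.21 0.5 0 0 0" --pt "0 -4.26 -3.21 0.5 0 0 0" --pt "0 -4.26 -3.21 0.5 0 0 0" --pt "0 0 0 0 0 0 6.4" --pt "0 0 0 0 0 0 6.4" --pt "0 0 0 0 0 0 0" --pt "0 0 0 0 0 0 0"

```text
clock: 3.4
ee_pos: [0.628, 0.0395, 0.234]
ee_rot: [0.0, 0.239, 0.971, -0.0]
contact_force: [0.2, -0.6, 0.8]
finger_gap: -0.0002
grasp_force: 0.0
```

Run:
```python
from h import *
o,P,Q=tool();print(P,o["clock"],o["finger_gap"])
print(delta(*camgoal(.92,.034,.107)))
```

```text
[0.62796468 0.03952314 0.23395703] 3.4 -0.00018551677595866445
(array([-0.06, -0.02, 12.7 ]), array([-0.  ,  0.01,  0.18]))
```

Call:
jog_arm --pt "0 0 0 4.2 0 0 0" --pt "0 0 0 4.2 0 0 0" --pt "0 0 0 4.3 0 0 0" --pt "0 0 0 0 0 0 0" --pt "0 -0.8 0 0 0 0 0" --pt "0 -0.7 0 0 0 0 0" --pt "0 -0.6 0.14 0 0 0 5" --pt "0 -0.6 0.14 0 0 0 5" --pt "0 -0.6 0.14 0 0 0 5" --pt "0 -0.6 0.14 0 0 0 5" --pt "0 -0.6 0.14 0 0 0 5" --pt "0 -0.6 0.14 0 0 0 5" --pt "0 -0.6 0.14 0 0 0 5" --pt "0 -0.6 0.14 0 0 0 5" --pt "0 -0.6 0.14 0 0 0 5" --pt "0 0 0 0 0 0 0" --pt "0 0 0 0 0 0 0"

```text
clock: 5.52
ee_pos: [0.6863, 0.0015, 0.1079]
ee_rot: [0.001, 0.593, 0.805, 0.0]
contact_force: [-0.1, 0.5, -0.3]
finger_gap: -0.0001
grasp_force: 0.0
```

```bash
cat > cam.py <<'E'
from h import *
o,P,Q=tool();print(P,o["clock"],o["contact_force"])
for c in ["top","scene"]:
    im=env.grab_frame(c);cv2.imwrite(f"pics/{c}1.png",im[:,:,::-1])
    for n in ["cam_knob","cam_notch","roller","push_plate","cup"]:
        for d in env.place_of(c,n)[:1 if n!="cup" else 6]:
            k=w2c(w(c,d["position"]));r=k-[.02,.05];print(c,n,round(d["conf"],2),k.round(4),np.arctan2(r[1],r[0])-.5 if n=="cam_knob" else np.arctan2(-r[1],-r[0]))
print(delta(*camgoal(0,.019,.107)))
im=cv2.imread("pics/top1.png")[110:300,230:470];im2=cv2.imread("pics/scene1.png")[150:300,180:420]
a=cv2.resize(im[40:],None,fx=3,fy=3,interpolation=2)[:300];b=cv2.resize(im2,(480,300),interpolation=2)
cv2.imwrite("pics/c1.png",np.hstack([a[:,:],b])[:, 400-80-320:][:, :1200][:,120:920] if 0 else cv2.resize(np.hstack([a,b]),(800,200)))
cv2.imwrite("pics/s1.png",cv2.resize(im2,(720,450),interpolation=2))
E
python3 cam.py
```

```text
[0.68627283 0.00147644 0.10791201] 5.525 [-0.1358569   0.45727245 -0.33993829]
top cam_knob 0.68 [0.0783 0.0907] 0.10915486777729067
top roller 0.38 [ 0.0466 -0.0551] 1.81908780464961
top push_plate 0.97 [-0.0935 -0.0508] 0.7262887732950336
top cup 0.81 [ 0.2347 -0.0022] 2.9028244401892582
top cup 0.78 [ 0.239  -0.0736] 2.6277601842042397
top cup 0.69 [ 0.0454 -0.0551] 1.8076938133786693
top cup 0.48 [ 0.1671 -0.1849] 2.1301482902341764
scene cam_knob 0.86 [0.0744 0.0892] 0.12387082311624809
scene cam_notch 0.81 [-0.0332  0.0401] 0.1845787579472297
scene roller 0.89 [-0.0485  0.0524] -0.0343190005784075
scene push_plate 0.85 [-0.0955 -0.0498] 0.71236556864035
scene cup 0.78 [ 0.1701 -0.1842] 2.1406614663250663
scene cup 0.66 [ 0.2402 -0.0757] 2.6228315095242256
scene cup 0.62 [ 0.2288 -0.    ] 2.906484849586871
scene cup 0.58 [ 0.0485 -0.0559] 1.8333214180627908
(array([-0.98,  0.21, -0.01]), array([-0. , -0. ,  7.8]))
```

View pics/s1.png

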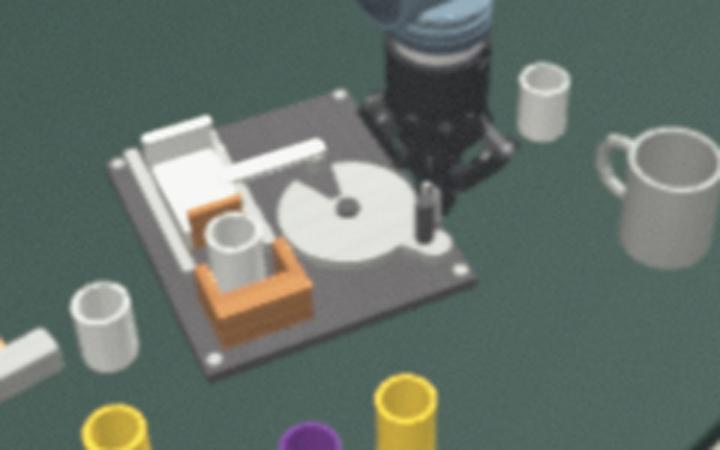

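The knob at (427,220) has been pushed round to about cam = 0.12, and the notch at (320,185) almost faces the arm's end. About 7° of turn remains.

Call:
jog_arm --pt "0 -0.42 0.1 0 0 0 3.5" --pt "0 -0.42 0.1 0 0 0 3.5" --pt "0 0 0 0 0 0 0" --pt "0 0 0 0 0 0 0" --pt "0 0 0 0 0 0 0"

```text
clock: 6.75
ee_pos: [0.6898, -0.0059, 0.1069]
ee_rot: [0.0, 0.641, 0.767, -0.0]
contact_force: [-0.4, 0.2, 0.1]
finger_gap: -0.0001
grasp_force: 0.0
```

```bash
python3 cam.py
```

```text
[ 0.68980902 -0.00589079  0.1069205 ] 6.75 [-0.35584314  0.16188128  0.13065535]
top cam_knob 0.64 [0.0813 0.0858] 0.028894868280849417
top push_plate 0.62 [-0.0926 -0.049 ] 0.7211447231076847
top cup 0.78 [ 0.2315 -0.0042] 2.8905994098259074
top cup 0.77 [ 0.1665 -0.1868] 2.1249568622417567
top cup 0.52 [ 0.2409 -0.0715] 2.6389078790542957
top cup 0.45 [ 0.0442 -0.0551] 1.7974027619556197
scene cam_knob 0.95 [0.0759 0.0855] 0.06615442857302067
scene roller 0.56 [-0.0499  0.0484] 0.02355072216153367
scene push_plate 0.59 [-0.0943 -0.0519] 0.7282125216973995
scene cup 0.84 [ 0.0462 -0.0571] 1.810713959709714
scene cup 0.7 [0.2298 0.0016] 2.9149043339428733
(array([-0.13,  0.05, -0.01]), array([-0. ,  0. ,  0.8]))
```

View pics/s1.png

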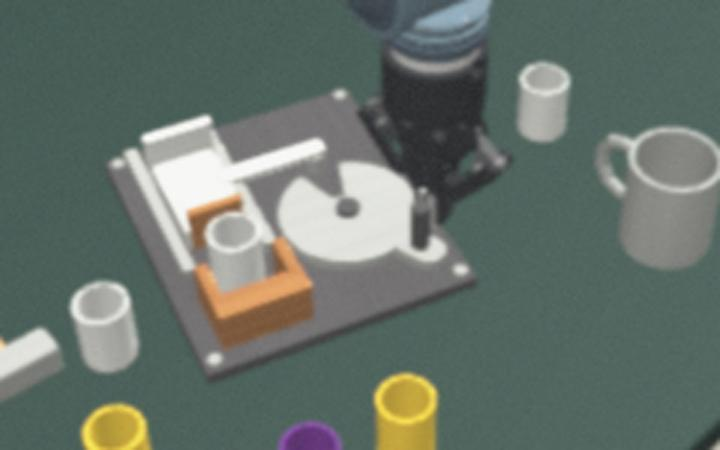

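The knob is now at (421,215) and the notch at about (322,178), giving cam ≈ 0.05. I'll nudge it 2.5° more, then back off and lift.

Call:
jog_arm --pt "0 -0.3 0.07 0 0 0 2.5" --pt "0 0 0 0 0 0 0" --pt "0 0 0 0 0 0 0" --pt "0 1.5 0 0 0 0 0" --pt "0 1.5 0 0 0 0 0" --pt "0 0 0 -5 0 0 0" --pt "0 0 0 -5 0 0 0" --pt "0 0 0 0 0 0 0" --pt "0 0 0 0 0 0 0"

```text
clock: 8.48
ee_pos: [0.6866, 0.0219, 0.2063]
ee_rot: [-0.0, 0.658, 0.753, -0.0]
contact_force: [-0.3, 0.7, 0.2]
finger_gap: -0.0
grasp_force: 0.0
```

```bash
cat >> cam.py <<'E'
print(delta(*goal(c2w([-.130,-.05]),.206,np.degrees(yaw))))
E
python3 cam.py
```

```text
[0.68656403 0.0218531  0.20633805] 8.475 [-0.31330845  0.73877035  0.15444531]
top cam_knob 0.66 [0.0832 0.0814] -0.03883714611382688
top cam_notch 0.64 [-0.0355  0.0524] -0.04289667992787904
top roller 0.68 [-0.0442  0.0478] 0.0350282243435448
top push_plate 0.74 [-0.091 -0.051] 0.7383088557266174
top cup 0.79 [ 0.1667 -0.1828] 2.1331843043120884
top cup 0.72 [ 0.0459 -0.0566] 1.808913764463739
top cup 0.57 [ 0.241 -0.075] 2.626790498077936
top cup 0.56 [ 0.2293 -0.0024] 2.8963775279086934
top cup 0.53 [-0.093  -0.0519] 0.7338007796110446
scene cam_knob 0.86 [0.0788 0.0837] 0.020481315902548647
scene cam_notch 0.98 [-0.0341  0.0501] -0.0020989019095186624
scene roller 0.7 [-0.0481  0.0491] 0.01358104089069565
scene push_plate 0.75 [-0.095 -0.047] 0.7009925036881598
scene cup 0.91 [0.2269 0.0005] 2.90651836274682
scene cup 0.73 [ 0.1679 -0.1815] 2.139121261466771
scene cup 0.71 [ 0.2366 -0.0741] 2.6212432178855707
scene cup 0.6 [ 0.0427 -0.0554] 1.7832884337233899
(array([-2.83, -0.03,  9.98]), array([-0.01, -0.  , -1.71]))
(array([ -7.05, -24.67,   0.08]), array([-1.000e-02, -1.000e-02, -6.306e+01]))
```

View pics/s1.png

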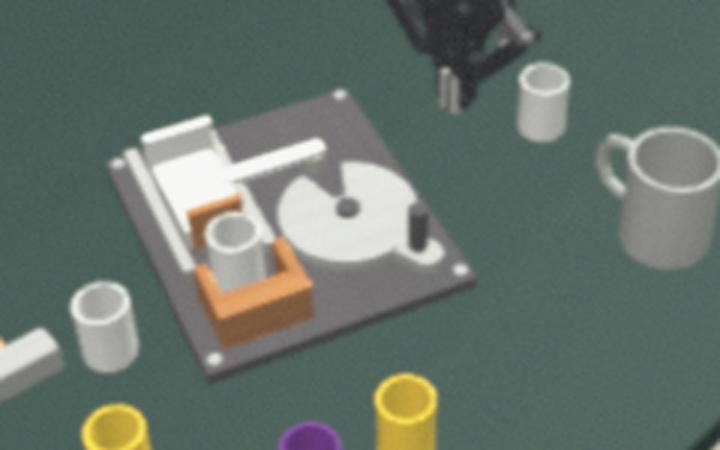

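The hand is clear of the knob at (417,225) and the notch at (325,175) faces the roller, so cam ≈ 0. Next I go behind the push plate.

Call:
jog_arm --pt "0 -1.41 -4.93 0 0 0 0" --pt "0 -1.41 -4.93 0 0 0 0" --pt "0 -1.41 -4.93 0 0 0 0" --pt "0 -1.41 -4.93 0 0 0 0" --pt "0 -1.41 -4.93 0 0 0 0" --pt "0 0 0 0 0 0 -10.5" --pt "0 0 0 0 0 0 -10.5" --pt "0 0 0 0 0 0 -10.5" --pt "0 0 0 0 0 0 -10.5" --pt "0 0 0 0 0 0 -10.5" --pt "0 0 0 0 0 0 -10.5" --pt "0 0 0 0 0 0 0" --pt "0 0 0 3.3 0 0 0" --pt "0 0 0 3.3 0 0 0" --pt "0 0 0 3.3 0 0 0" --pt "0 0 0 0 0 0 0" --pt "0 0 0 0 0 0 0"

```text
clock: 11.2
ee_pos: [0.453, -0.0822, 0.109]
ee_rot: [0.001, 0.168, 0.986, -0.0]
contact_force: [-0.3, -0.1, 0.0]
finger_gap: -0.0001
grasp_force: 0.0
```

Run:
```python
from h import *
o,P,Q=tool();print(P,w2c(P),o["clock"],o["contact_force"])
print(delta(*goal(c2w([-.062,-.05]),.107,np.degrees(yaw))))
```

```text
[ 0.45299468 -0.08219215  0.10904806] [-0.12901304 -0.04993947] 11.2 [-0.33642112 -0.05730734  0.04580277]
(array([-6.7 ,  0.01,  0.22]), array([-0.01,  0.1 , -0.13]))
```

Push slowly to just short of home, then read the force.

Call:
jog_arm --pt "0 -1 0 0 0 0 0" --pt "0 -1 0 0 0 0 0" --pt "0 -0.5 0 0 0 0 0" --pt "0 -0.5 0 0 0 0 0" --pt "0 -0.5 0 0 0 0 0" --pt "0 -0.5 0 0 0 0 0" --pt "0 -0.4 0 0 0 0 0" --pt "0 -0.4 0 0 0 0 0" --pt "0 -0.4 0 0 0 0 0" --pt "0 -0.4 0 0 0 0 0" --pt "0 -0.4 0 0 0 0 0" --pt "0 -0.3 0 0 0 0 0" --pt "0 0 0 0 0 0 0"

```text
clock: 12.82
ee_pos: [0.5119, -0.1026, 0.1077]
ee_rot: [0.0, 0.168, 0.986, 0.0]
contact_force: [-1.5, 2.5, -0.8]
finger_gap: -0.0003
grasp_force: 1.4
```

```bash
python3 cam.py
python3 - <<'E'
from h import *
o,P,Q=tool();print(w2c(P),o["contact_force"])
E
```

```text
[ 0.51188386 -0.1026221   0.1076553 ] 12.825 [-1.5458001   2.5079349  -0.77583276]
top cam_knob 0.98 [0.0839 0.0849] -0.0005191970301138271
top cam_notch 0.8 [-0.0367  0.0511] -0.019777127175866716
top roller 0.63 [-0.0086  0.0504] -0.015113054368566258
top cup 0.73 [ 0.0526 -0.0531] 1.8774749463617992
top cup 0.69 [ 0.2308 -0.0028] 2.896013685114641
top cup 0.62 [ 0.2407 -0.0709] 2.6404421855231917
top cup 0.59 [ 0.1681 -0.1846] 2.1336875717170614
scene cam_knob 0.85 [0.077 0.082] 0.011406418335575985
scene cam_notch 0.55 [-0.0356  0.0467] 0.05937497112423551
scene roller 0.57 [-0.0149  0.0498] 0.006413909155151328
scene push_plate 0.9 [-0.0589 -0.0504] 0.904528038854227
scene cup 0.92 [ 0.2356 -0.074 ] 2.619718688902282
scene cup 0.87 [ 2.289e-01 -2.000e-04] 2.9058987681085404
scene cup 0.69 [ 0.1705 -0.1829] 2.144635702590529
scene cup 0.56 [ 0.0574 -0.0549] 1.9131542917788673
(array([-13.71,  14.95,   0.1 ]), array([-1.00e-02,  3.00e-02,  6.13e+01]))
(array([ 6.33,  0.  , -9.8 ]), array([-0.02,  0.02, -0.06]))
[-0.06669356 -0.05011356] [-1.80932149  0.18347272 -1.30276463]
```

View pics/s1.png

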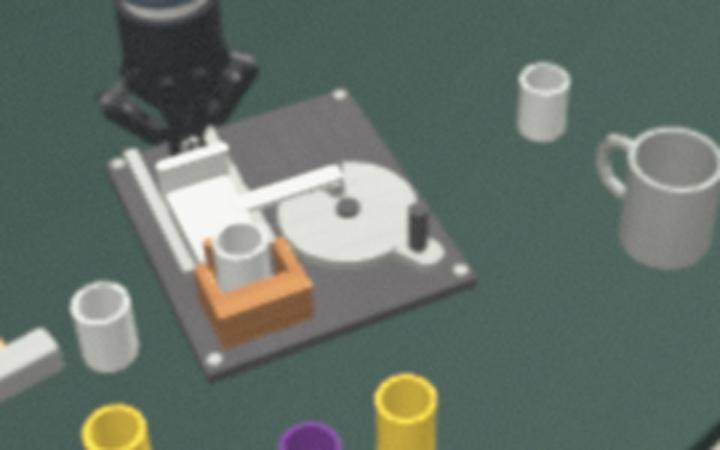

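The slide has moved about 37 mm, the roller is in the notch near (335,185), and the cup at (242,250) is entering the rest. I'll press on to the hard stop in 2 mm rows.

Call:
jog_arm --pt "0 -0.2 0 0 0 0 0" --pt "0 -0.2 0 0 0 0 0" --pt "0 -0.2 0 0 0 0 0" --pt "0 0 0 0 0 0 0" --pt "0 0 0 0 0 0 0"

```text
clock: 14.05
ee_pos: [0.5176, -0.1049, 0.108]
ee_rot: [0.0, 0.168, 0.986, -0.0]
contact_force: [-2.1, -0.8, -0.7]
finger_gap: 0.0002
grasp_force: 1.2
```

Run:
```python
from h import *
o,P,Q=tool();print(w2c(P),o["contact_force"])
```

```text
[-0.06051197 -0.05004546] [-2.13208722 -0.84153074 -0.70977964]
```

Call:
jog_arm --pt "0 -0.1 0 0 0 0 0" --pt "0 -0.1 0 0 0 0 0" --pt "0 0 0 0 0 0 0" --pt "0 0 0 0 0 0 0"

```text
clock: 14.55
ee_pos: [0.5185, -0.1051, 0.1079]
ee_rot: [-0.001, 0.167, 0.986, 0.0]
contact_force: [-8.6, 1.0, 5.4]
finger_gap: -0.0
grasp_force: 4.2
```

Call:
jog_arm --pt "0 -0.1 0 0 0 0 0" --pt "0 -0.1 0 0 0 0 0" --pt "0 0 0 0 0 0 0" --pt "0 0 0 0 0 0 0"

```text
clock: 15.05
ee_pos: [0.5189, -0.1052, 0.1078]
ee_rot: [-0.004, 0.167, 0.986, 0.0]
contact_force: [-16.8, 2.7, 13.7]
finger_gap: -0.0001
grasp_force: 8.7
```

The force is building with almost no motion, so this is the hard stop. Retreat and verify.

Call:
jog_arm --pt "0 0.5 0 0 0 0 0" --pt "0 1.5 0 0 0 0 0" --pt "0 2 0 0 0 0 0" --pt "0 0 0 -5 0 0 0" --pt "0 0 0 -5 0 0 0" --pt "0 2 0 0 0 0 0" --pt "0 0 0 0 0 0 0" --pt "0 0 0 0 0 0 0"

```text
clock: 16.05
ee_pos: [0.4644, -0.0861, 0.2073]
ee_rot: [-0.0, 0.168, 0.986, 0.0]
contact_force: [0.3, 0.3, -0.1]
finger_gap: -0.0002
grasp_force: 0.0
```

```bash
python3 cam.py | grep -v "cup.*0\.2[23]"
```

```text
[ 0.46441682 -0.08608892  0.20733875] 16.05 [ 0.26257944  0.29422593 -0.14394936]
top cam_knob 0.83 [0.0827 0.0822] -0.025840542513471343
top cam_notch 0.96 [-0.0378  0.0529] -0.05017092157749212
top roller 0.87 [-0.0021  0.0487] 0.059511663786249364
top push_plate 0.62 [-0.0525 -0.0492] 0.9395291586094039
top cup 0.79 [ 0.1688 -0.1862] 2.133030536784174
top cup 0.75 [ 0.0598 -0.0542] 1.9355365152872956
top cup 0.74 [ 0.0622 -0.0484] 1.975839286015879
scene cam_knob 0.58 [0.0791 0.0848] 0.032145101300210865
scene cam_notch 0.69 [0.1313 0.2735] -2.032844994209504
scene roller 0.59 [-0.0073  0.0525] -0.09198952406423055
scene push_plate 0.84 [-0.0525 -0.0519] 0.9528165987966727
scene cup 0.91 [ 0.1735 -0.1821] 2.155086318182333
scene cup 0.88 [ 0.2402 -0.0728] 2.632750344256495
scene cup 0.64 [ 0.0617 -0.0513] 1.9614389512975698
(array([-18.72,  14.93,  10.09]), array([-0. , -0. , 61.3]))
(array([ 1.32, -0.01,  0.19]), array([-0.  , -0.  , -0.06]))
```

View pics/s1.png

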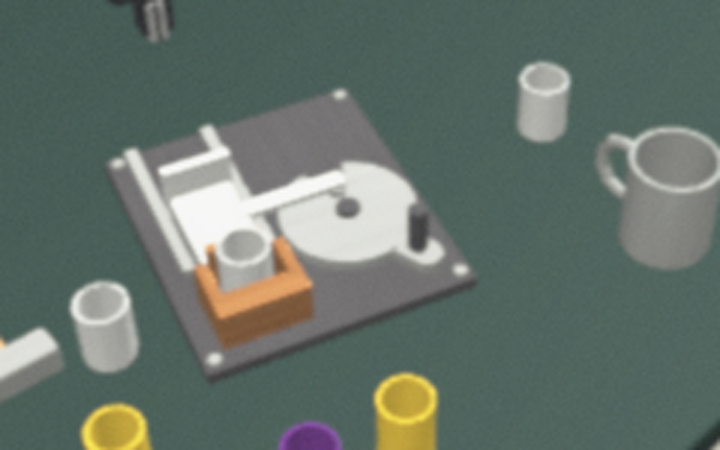

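The picture shows the slide home: push plate at (195,165) is about 41–42 mm forward, the roller is in the notch, and the cup at (245,260) is upright in the rest. The hand is clear.

```bash
python3 -c "
from bench import env
print(env.close_job())"
```

```text
the job is handed in; nothing more can be done
None
```

I turned the cam's notch to face the roller, pushed the slide to its hard stop so the cup sits upright in the rest, and handed the job in at about 16 s with the hand clear; the hand-in returned no verdict, but the last pictures showed the slide about 41 mm forward and the cup within about 2 mm of its seat along the slide.

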